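Set the lens height of a third-hand stand against a height pillar

ROBOT

A 6-joint arm with a two-finger parallel gripper is mounted at the origin on the work surface. World frame = base frame: x ahead of the robot, y to its left, z up, the work surface at z = 0. Lengths are in m, angles in rad, forces in N, time in s.
With the tool pointing down it reaches from about 0.25 to 0.725 m from the base axis. Payload 9.7 kg.
Tool frame: the origin (TCP) lies at the very end of the fingers, on their centre line; the grasp point (between the pads) lies 19 mm behind it; z points along the fingers, y is the direction in which the jaws open and shut (so a half turn about z gives the same grasp; the last joint's range is limited). The gripper opens to 85 mm and grips with 20 to 120 N. Pads are 22 mm wide; open, the fingers measure 114 mm over their backs; the gripper's body (76 mm by 85 mm) begins 54 mm behind the grasp point. The pads swing forward as they close: fully open they stand 13 mm farther back than shut.
Start: joints at [1.312, 0.087, 0.176, 1.66, 0, 1.571], TCP at [0.141, 0.532, 0.208] pointing down, gripper open.
Joint ranges: [-3.13, 3.13], [-0.85, 1.81], [-1.15, 1.24], [-2.2, 2.28], [-1.44, 1.52], [-3.14, 3.14]. Speed limits (rad/s): [2.22, 2.22, 2.57, 3.14, 3.14, 3.14].

INTERFACE

Orientations are given as a unit quaternion [x, y, z, w].
In Python, from workcell import env, cams gives the robot as it stands.
- The arm moves only by the shell command python3 -m pendant 'ROWS' [OPENING]. ROWS is JSON, a list of rows, each a list of 6 numbers: the shift along the world's x, y, z in mm, then the turn, a rotation vector about the world's x, y, z in rad. A call has 1 to 12 rows; each row shifts and turns the commanded pose from where the row before left it; what a row does not reach is not made up. A row lasts 1/10 s, in which the tool goes at most 50 mm and 8.59 degrees, less where a joint would pass 70% of its speed; a pose out of reach is approached as far as the arm can. A call is refused whole if a number of a shift passes 50 or a number of a turn 0.15, either way. A call with a gripper value outside its range is refused whole. OPENING is the opening, from 0 (shut) to 1 (fully open), set as the call begins (- or left out, the last holds). The fingers move at their own pace and stop on an object; the grip force is fixed at half the most. Time passes only in rows, so rows that do not move let the fingers close. It gives the time, the measured TCP pose, the force and the opening at its end, in the units of the state.
- env.get_state(): the state, without advancing time (a new reading comes with each control period).
- cams.camera(name): name is "scene" or "top"; returns the picture (400x640x3 uint8, red, green, blue); there is no depth.
- cams.camera_params(name): a dict with "K" (3x3 intrinsics, pixels), "extrinsics" (4x4, takes a point from camera to world coordinates). Camera axes: x right, y up, looking along -z (the intrinsics and any distortion apply to the point x, -y, -z); pixel columns grow to the right and rows downward; lengths in m; the calibration is good to about 2 mm. A picture is of the moment at which its call begins. camera_params takes no time and is no camera call.
- env.close_job(): hands the job in, once; it reports no verdict.
The state is a dict: "time": time; "qpos": joint angles; "joint_velocities": joint speeds; "joint_torque": joint torques, N m; "ee_pos": TCP position; "tcp_rot": TCP orientation; "wrist_force": force on the tool from outside, world axes, zero at the start; "moment": the same for the moment, N m; "grip_width": finger opening in m.
Only numpy, scipy, OpenCV 4.12 (cv2) and the standard library are available. Lean on these libraries where they do the work, as an engineer would, in place of code of your own. Each camera call takes 0.05 s, during which the arm holds its last target. There are 200 camera calls.

TASK

The grey height pillar has been knocked over: stand it upright on its square foot on the bench and let go of it. Then take the third-hand stand's telescopic post by its knob, draw it straight up without forcing it sideways until the underside of its collar is level with the top of the pillar, and finish while holding it there, still in its bore, so that I can tighten the clamp screw. Leave the other things on the bench where they are.

Things in the scene. Friction and masses are not known exactly. Their poses are not given: they have to be found in the camera images.
- pillar_mid (a point): centre of the grey plastic height pillar (130 mm tall, 0.25 to 0.5 kg): square foot block 56 x 56 mm, 72 mm tall, then a round neck 30 mm wide, 58 mm long. z axis from foot to top: underside 65 mm below, block's upper face 7 mm above, top 65 mm above this point. Starts lying on a side of its block, neck 13 mm clear of the bench, z level and pointing to -y within 35 degrees
- stand: foot of the third-hand stand, dark cast steel, bolted to the bench: plate 110 x 85 x 14 mm with a square column 46 x 46 mm whose top is 90 mm above the bench and has a vertical round bore 18 mm wide, 76 mm deep. Origin on the bench under the bore; z up. A small fixed brass wing screw on its +y side stands out to 42 mm from the bore's axis
- bore_mouth (a point): centre of the bore's mouth at the top of the stand's column, 90 mm above the bench, z axis up along the bore
- post_collar (a point): centre of the underside of the collar (40 mm wide, 8 mm thick) of the post (loose, steel, 0.16 to 0.26 kg), z up along it. Below is its shank, 16 mm wide, 72 mm long, in the bore; the collar rests on the column at the start. Arms 8 mm thick leave the collar: along +x (away from the robot within 45 degrees) to a lens ending 153 mm out, along -x to a clip ending 127 mm out. It sinks back if let go
- post_knob (a point): point to grip on the post's knob, on the axis, 30 mm above post_collar; the knob is round, 26 mm in diameter, and reaches from 8 mm to 50 mm above post_collar; z axis up along the post
- tin: flat metal tin, 97 x 62 x 22 mm, loose bystander; origin at the centre of its underside
- spool: metal solder spool standing on end, 56 mm wide and 36 mm tall, loose bystander; origin at the centre of its underside
- jar: small amber jar with black lid, 48 mm wide and 50 mm tall, loose bystander; origin at the centre of its underside
- driver: screwdriver with black handle lying on the bench, loose bystander; x axis from handle to tip
- can: spray can, 52 mm wide and 170 mm tall, loose bystander; origin at the centre of its underside
- dish: steel parts dish, 80 mm wide and 30 mm tall, loose bystander; origin at the centre of its underside
- brush: wooden-handled brush lying on the bench, loose bystander; x axis from handle to bristles

How it is judged:
By the outcome, as a careful person would: the job done as asked, in the order asked, and still so for the second after the job is handed in, while the arm keeps its last pose, push and grip.
It also fails if it takes over 51 s, if anything falls off the work surface, if the arm or the gripper's body presses on something with over 40 N, if the wrist force passes 120 N, or if a joint passes its speed limit or range.

## Working session

There is one attempt and no reset: what is moved stays moved. The work goes in short steps, Python scripts to look and compute and a shell command to move; the robot and the scene stay as the last step left them, time stands still between calls to the robot, and variables do not carry over. Pictures are saved under pics/ and viewed, about 8 in all and at most 12, crops included, and the job is handed in when it is done.

```bash
ls; mkdir -p pics
python3 - <<'E'
from workcell import env,cams
import cv2
for n in ("scene","top"):
    cv2.imwrite(f"pics/{n}0.png",cams.camera(n)[:,:,::-1]); p=cams.camera_params(n); print(n,p)
s=env.get_state();print(s)
E
```

```text
pics
scene {'K': array([[383.54732716,   0.        , 323.81359314],
       [  0.        , 383.54732716, 198.73903124],
       [  0.        ,   0.        ,   1.        ]]), 'extrinsics': array([[-0.35695716, -0.80241577,  0.47823689,  1.03817347],
       [ 0.93403127, -0.29951279,  0.19462188,  0.16475732],
       [-0.0129296 ,  0.51615988,  0.85639465,  0.95997689],
       [ 0.        ,  0.        ,  0.        ,  1.        ]])}
top {'K': array([[399.54333329,   0.        , 316.77101163],
       [  0.        , 399.54333329, 193.6038378 ],
       [  0.        ,   0.        ,   1.        ]]), 'extrinsics': array([[-2.05897799e-02,  9.81080026e-01, -1.92504659e-01,
         3.28107942e-01],
       [-9.99780041e-01, -2.09730051e-02,  4.70356256e-05,
        -5.87552074e-02],
       [-3.99125548e-03,  1.92463284e-01,  9.81296058e-01,
         1.26459272e+00],
       [ 0.00000000e+00,  0.00000000e+00,  0.00000000e+00,
         1.00000000e+00]])}
{'time': 0.1, 'qpos': array([ 1.31199846e+00,  8.74335757e-02,  1.75225410e-01,  1.65977071e+00,
       -8.60650813e-06,  1.57079777e+00]), 'joint_velocities': array([ 0.00171532, -0.00140255,  0.00352251, -0.00106952, -0.00052432,
        0.00030171]), 'joint_torque': array([ 1.34632110e-04, -5.21562660e+01,  4.65652585e+01,  1.59261766e-02,
        2.77790429e-05, -6.95142077e-06]), 'ee_pos': array([0.14070283, 0.53147569, 0.20694447]), 'tcp_rot': array([ 1.29038811e-01,  9.91639368e-01, -5.86888911e-04, -7.20295581e-05]), 'wrist_force': array([-0.44731905,  0.20756996,  0.53798633]), 'moment': array([ 0.03252274,  0.00096082, -0.0493281 ]), 'grip_width': 0.08539923850587328}
```

View pics/scene0.png

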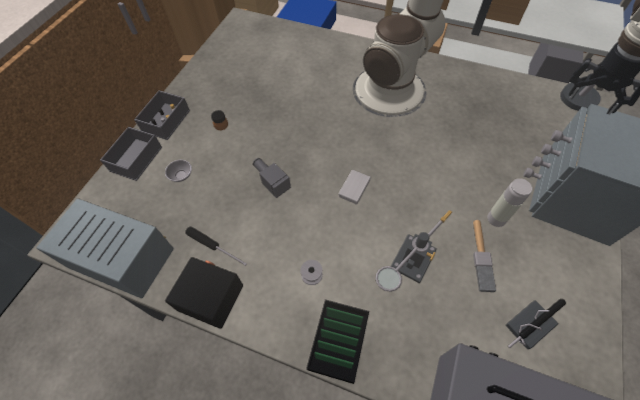

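View pics/top0.png

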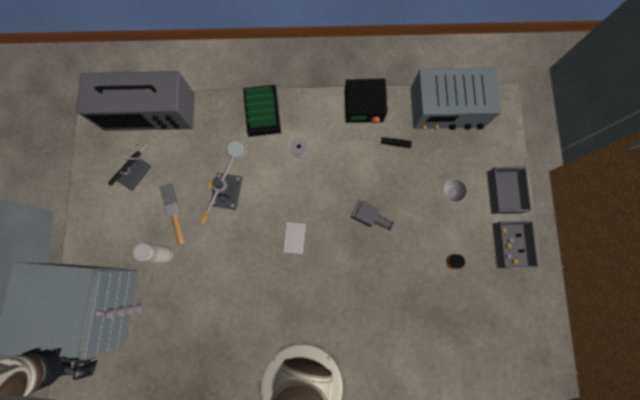

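```bash
cat > h.py <<'E'
import numpy as np,cv2
from workcell import env,cams
P={n:cams.camera_params(n) for n in ("scene","top")}
def ray(n,u,v):
    K,E=P[n]["K"],P[n]["extrinsics"]
    d=np.array([(u-K[0,2])/K[0,0],-(v-K[1,2])/K[1,1],-1.]); return E[:3,3],E[:3,:3]@d
def onz(n,u,v,z):
    o,d=ray(n,u,v); return o+d*(z-o[2])/d[2]
def proj(n,p):
    K,E=P[n]["K"],P[n]["extrinsics"]; c=E[:3,:3].T@(np.asarray(p,float)-E[:3,3])
    return np.array([K[0,2]-K[0,0]*c[0]/c[2],K[1,2]+K[1,1]*c[1]/c[2]])
def tri(obs):
    A=np.zeros((3,3));b=np.zeros(3)
    for n,u,v in obs:
        o,d=ray(n,u,v);d=d/np.linalg.norm(d);M=np.eye(3)-np.outer(d,d);A+=M;b+=M@o
    return np.linalg.solve(A,b)
def tile(img,c,w,h,s):
    x,y=int(c[0]-w/2),int(c[1]-h/2); t=cv2.resize(img[y:y+h,x:x+w],None,fx=s,fy=s,interpolation=cv2.INTER_CUBIC)
    for i in range(0,w,10):
        cv2.line(t,(i*s,0),(i*s,5),(0,255,255),1); cv2.putText(t,str(x+i),(i*s,16),0,.35,(0,255,255),1)
    for i in range(0,h,10):
        cv2.line(t,(0,i*s),(5,i*s),(0,255,255),1); cv2.putText(t,str(y+i),(6,i*s+4),0,.35,(0,255,255),1)
    return t
E
python3 - <<'E'
from h import *
s=cv2.imread("pics/scene0.png");t=cv2.imread("pics/top0.png")
a=np.hstack([tile(s,(272,178),50,37,8),tile(t,(372,216),50,37,8)])
b=np.hstack([tile(s,(414,248),80,60,5),tile(t,(225,187),80,60,5)])
cv2.imwrite("pics/c1.png",np.vstack([a,b]))
E
```

```text
(no output)
```

View pics/c1.png

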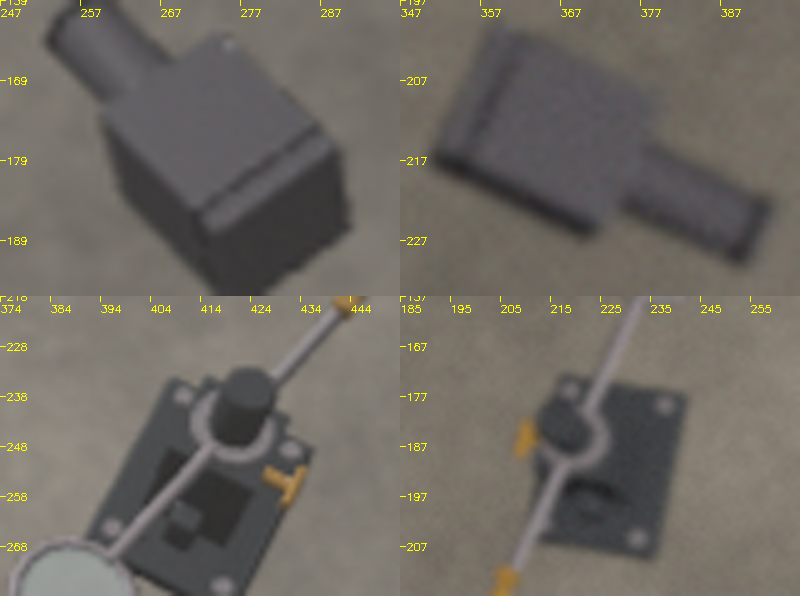

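Pillar lies at top (370,215) / scene (272,178), with its neck toward −y. The stand's knob top is at scene (423.6,236) and top (217.4,182.4). I'll fit poses next.

```bash
cat > fit.py <<'E'
from h import *
from scipy.optimize import least_squares
# pillar frame lying: a along z axis, b lateral, h height
obs=[("scene",-65,1,56,272.6,187.8),("scene",-65,-1,56,289.5,178),("scene",7,1,56,259.5,173.75),("scene",7,-1,56,276,163.4),("scene",-65,-1,0,290.75,187.5),
("top",-65,0,56,355.1,208.7),("top",7,0,56,375.8,216.7)]
def w(p,a,b,h):
    c,s=np.cos(p[2]),np.sin(p[2]); return np.array([p[0]+c*a/1e3-s*b/1e3,p[1]+s*a/1e3+c*b/1e3,h/1e3])
for sg in (1,-1):
    f=lambda p:np.concatenate([proj(o[0],w(p,o[1],sg*28*o[2],o[3]))-o[4:] for o in obs])
    r=least_squares(f,[.4,-.15,-2.0]);print(sg,r.x,np.degrees(r.x[2]),r.cost,r.fun.round(1))
print("knobtop z.14",onz("scene",423.6,236.2,.14),onz("top",217.4,182.4,.14),tri([("scene",423.6,236.2),("top",217.4,182.4)]))
print("collar z.098",onz("scene",420.6,242.8,.098),onz("top",219.4,184.8,.098))
print("lens",onz("scene",389,279,.094),onz("top",235.5,149,.094),"clip",onz("scene",447,214,.094),onz("top",205,220,.094))
for n,u,v,z in [("can",144,252,.17),("tin",294,238,.02),("jar",456,261,.05),("spool",298,148,.036),("dish",455,189,.03),("driver",396,142,.01),("brush",176,220,.01)]:
    print(n,onz("top",u,v,z).round(3))
E
python3 fit.py
```

```text
1 [ 0.49332435 -0.22860771 -2.07727022] -119.01881629387462 10.924410248243504 [ 1.   0.1 -0.  -0.9 -0.7 -1.9 -1.5 -1.7  0.4  0.2 -1.2 -2.9 -0.8 -0.1]
-1 [ 0.50887102 -0.23104058 -1.36632736] -78.28479103986615 765.2069888901701 [ 16.6 -20.7  -4.4   5.    5.5  -9.7 -15.6  16.4  -3.8   6.   -2.3   6.5
  -0.1  -6.7]
knobtop z.14 [0.59426798 0.23469959 0.14      ] [0.58781187 0.22734744 0.14      ] [0.58968236 0.23279081 0.12987164]
collar z.098 [0.59156023 0.23556119 0.098     ] [0.59001977 0.23184404 0.098     ]
lens [0.70580396 0.18876633 0.094     ] [0.70188989 0.18656514 0.094     ] clip [0.48683633 0.28003063 0.094     ] [0.48543992 0.27256346 0.094     ]
can [0.391 0.414 0.17 ]
tin [0.433 0.015 0.02 ]
jar [ 0.352 -0.471  0.05 ]
spool [ 0.719 -0.002  0.036]
dish [ 0.576 -0.495  0.03 ]
driver [ 0.741 -0.322  0.01 ]
brush [0.499 0.388 0.01 ]
```

```bash
cat > ov.py <<'E'
from fit import *
sg=1
obs2=[("scene",-65,1,56,272.6,187.8),("scene",-65,-1,56,289.5,178),("scene",7,1,56,259.5,173.75),("scene",7,-1,56,276,163.4),("top",7,-1,56,379.1,208.25),("top",-65,-1,56,359.1,200.75),("top",65,0,33,392,226.3)]
f=lambda p:np.concatenate([proj(o[0],w(p,o[1],28*o[2],o[3]))+(np.array(p[3:5]) if o[0]=="top" else np.array(p[5:7]))-o[4:] for o in obs2]+[np.array(p[3:7])*1.0])
r=least_squares(f,[.49,-.22,-2.05,0,0,0,0]);p=r.x;print("P",p.round(4),np.degrees(p[2]),r.fun.round(1))
T=[]
for n,c,of in(("scene",(272,178),p[5:7]),("top",(372,216),p[3:5])):
    im=cv2.imread(f"pics/{n}0.png");t=tile(im,c,50,37,8);o=np.array([int(c[0]-25),int(c[1]-18.5)])
    L=[]
    for h in(0,56):
        q=[(-65,-28,h),(-65,28,h),(7,28,h),(7,-28,h)];L+=[(q[i],q[(i+1)%4]) for i in range(4)]
    L+=[((7,-15,28),(65,-15,28)),((7,15,28),(65,15,28)),((7,0,43),(65,0,43)),((65,-15,28),(65,15,28))]
    for a,b in L:
        A,B=[tuple(((proj(n,w(p,*e))+of-o+.5)*8).astype(int).tolist()) for e in(a,b)];cv2.line(t,A,B,(0,255,0),1)
    T.append(t)
cv2.imwrite("pics/ov.png",np.hstack(T))
E
python3 ov.py|grep P
```

```text
P [ 0.506  -0.2356 -2.2356  3.7546 -3.9479  4.5991 -1.9386] -128.09292606405575 [-2.5  1.7 -1.7  2.8 -0.6 -2.3  0.3 -0.2 -3.8  7.9 -2.9  1.3  2.9 -5.2
```

View pics/ov.png

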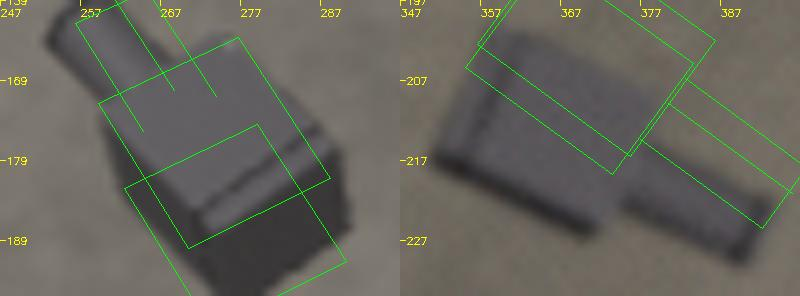

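```bash
sed -i 's/("top",7,-1,56,379/("top",7,1,56,379/; s/("top",-65,-1,56,359/("top",-65,1,56,359/' ov.py; python3 ov.py|grep P
```

```text
P [ 0.4932 -0.2291 -2.0654  0.4922  0.6553  0.2689  0.9944] -118.33659337310915 [ 1.4  0.9  0.2 -0.2 -0.5 -0.9 -1.4 -0.9  0.5  1.  -0.6 -2.1 -0.4  0.5
```

View pics/ov.png

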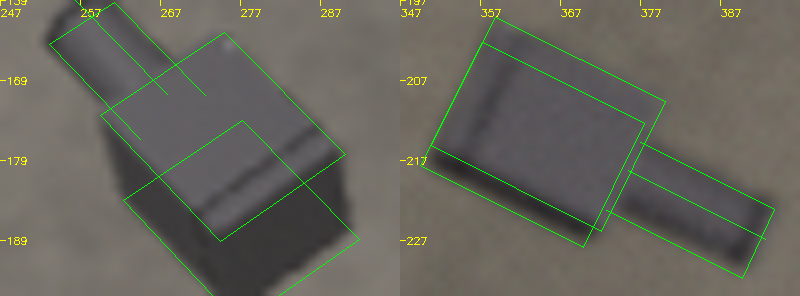

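The overlay matches to about 1 px, which puts pillar_mid at ≈(0.492,−0.227) with yaw ≈−117.5°. I'll move over it now.

```bash
R='[14,-33,0,0,0,-0.0747]'; python3 -m pendant '[[14,-33,0,0,0,-0.0747],[14,-33,0,0,0,-0.0747],[14,-33,0,0,0,-0.0747],[14,-33,0,0,0,-0.0747],[14,-33,0,0,0,-0.0747],[14,-33,0,0,0,-0.0747],[14,-33,0,0,0,-0.0747],[14,-33,0,0,0,-0.0747],[14,-33,0,0,0,-0.0747],[14,-33,0,0,0,-0.0747],[14,-33,0,0,0,-0.0747],[14,-33,0,0,0,-0.0747]]' 1
python3 -m pendant '[[14,-33,0,0,0,-0.0747],[14,-33,0,0,0,-0.0747],[14,-33,0,0,0,-0.0747],[14,-33,0,0,0,-0.0747],[14,-33,0,0,0,-0.0747],[14,-33,0,0,0,-0.0747],[14,-33,0,0,0,-0.0747],[14,-33,0,0,0,-0.0747],[14,-33,0,0,0,-0.0747],[14,-33,0,0,0,-0.0747],[14,-33,0,0,0,-0.0747],[14,-33,0,0,0,-0.0747]]'
```

```text
time: 1.3
ee_pos: [0.3089, 0.1343, 0.2075]
tcp_rot: [0.547, 0.837, 0.0, 0.0]
wrist_force: [0.5, 0.4, 0.4]
grip_width: 0.0856
time: 2.5
ee_pos: [0.477, -0.2618, 0.2071]
tcp_rot: [0.856, 0.517, -0.0, -0.0]
wrist_force: [0.2, -0.4, 0.5]
grip_width: 0.0855
```

```bash
python3 -m pendant '[[0,2,-20,0.116,-0.0605,0],[0,2,-30,0.116,-0.0605,0],[0,1,-30,0.116,-0.0605,0],[0,0,-27,0.116,-0.0605,0],[0,0,0,0,0,0]]'
cat > d.py <<'E'
import sys
from h import *
from scipy.spatial.transform import Rotation as R
def pose():
    s=env.get_state(); return np.array(s["ee_pos"]),R.from_quat(s["tcp_rot"]),s
def delta(gp,yt,zt,off=.019):
    yt,zt=np.array(yt,float),np.array(zt,float);yt/=np.linalg.norm(yt);zt-=yt*(zt@yt);zt/=np.linalg.norm(zt)
    p,r,s=pose();T=R.from_matrix(np.c_[np.cross(yt,zt),yt,zt])
    print("shift mm",((np.array(gp)+off*zt-p)*1e3).round(1),"rotvec",(T*r.inv()).as_rotvec().round(4),"q",s["qpos"].round(3),"axes\n",r.as_matrix().round(3))
E
python3 - <<'E'
from d import *
cv2.imwrite("pics/s1.png",cams.camera("scene")[:,:,::-1]);cv2.imwrite("pics/t1.png",cams.camera("top")[:,:,::-1])
a=np.radians(-117.5);u=np.array([np.cos(a),np.sin(a),0]);b=np.array([-u[1],u[0],0])
delta(np.array([.492,-.227,.030])-.007*u,b,-np.array([0,0,np.cos(.5236)])-np.sin(.5236)*u)
s=cv2.imread("pics/s1.png");t=cv2.imread("pics/t1.png")
cv2.imwrite("pics/c2.png",np.hstack([tile(s,(272,170),80,100,5),tile(t,(372,216),80,100,5)]))
E
```

```text
time: 3.0
ee_pos: [0.4737, -0.2554, 0.0946]
tcp_rot: [0.827, 0.498, 0.221, -0.139]
wrist_force: [0.5, 0.6, -0.4]
grip_width: 0.0849
shift mm [ 23.5  43.3 -86.4] rotvec [ 0.0003 -0.0031  0.0024] q [-0.769  0.171 -0.022  1.542  0.498  1.243] axes
 [[ 0.403  0.886  0.229]
 [ 0.767 -0.464  0.443]
 [ 0.499 -0.003 -0.867]]
```

View pics/c2.png

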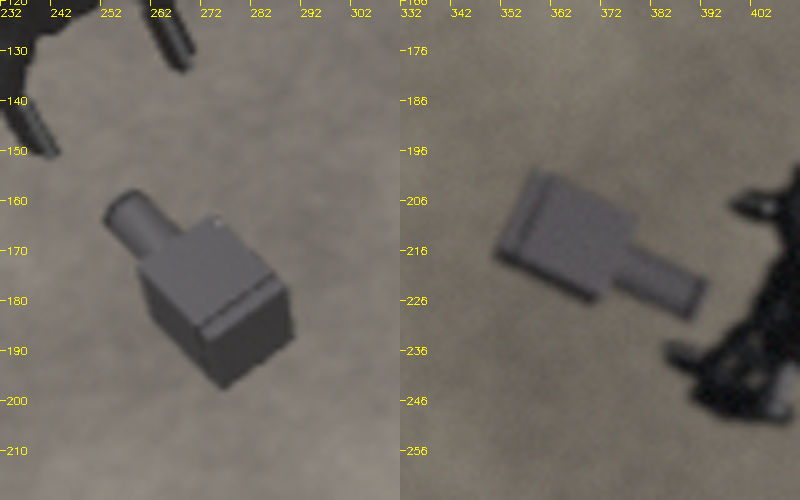

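Run:
```python
from h import *
p=np.array([.4707,-.2612,.106]);b=np.array([.886,-.464,0])*.05
for n in("scene","top"): print(n,proj(n,p),proj(n,p+b),proj(n,p-b))
```

```text
scene [258.71819631 148.52140598] [244.25403173 157.99946697] [272.74486216 139.33002865]
top [386.80150956 220.65903883] [393.88272966 205.49159831] [379.61578467 236.05032074]
```

```bash
python3 -m pendant '[[4,7.3,-14.5,0,0,0],[4,7.3,-14.5,0,0,0],[4,7.3,-14.5,0,0,0],[4,7.3,-14.5,0,0,0],[4,7.2,-14,0,0,0],[3.5,7,-12.5,0,0,0],[0,0,0,0,0,0]]'
python3 -m pendant '[[0,0,0,0,0,0],[0,0,0,0,0,0],[0,0,0,0,0,0],[0,0,0,0,0,0],[0,0,0,0,0,0],[0,0,0,0,0,0]]' 0.2
python3 - <<'E'
from d import *
p,r,s=pose();print(r.as_matrix().round(3),s["moment"],s["qpos"].round(3),s["wrist_force"])
cv2.imwrite("pics/s2.png",cams.camera("scene")[:,:,::-1]);cv2.imwrite("pics/t2.png",cams.camera("top")[:,:,::-1])
s=cv2.imread("pics/s2.png");t=cv2.imread("pics/t2.png")
cv2.imwrite("pics/c3.png",np.hstack([tile(s,(272,170),80,100,5),tile(t,(372,216),80,100,5)]))
E
```

```text
time: 3.8
ee_pos: [0.5012, -0.2106, 0.017]
tcp_rot: [0.825, 0.502, 0.22, -0.133]
wrist_force: [-0.6, -0.2, 0.4]
grip_width: 0.0849
time: 4.4
ee_pos: [0.5012, -0.2127, 0.0181]
tcp_rot: [0.826, 0.501, 0.222, -0.133]
wrist_force: [-0.1, 0.3, 6.7]
grip_width: 0.0547
[[ 0.4    0.886  0.234]
 [ 0.768 -0.463  0.442]
 [ 0.5    0.003 -0.866]] [0.27273691 0.02533523 0.13630479] [-0.683  0.167 -0.185  1.33   0.512  1.339] [-0.08477111  0.32565026  6.74381756]
```

View pics/c3.png

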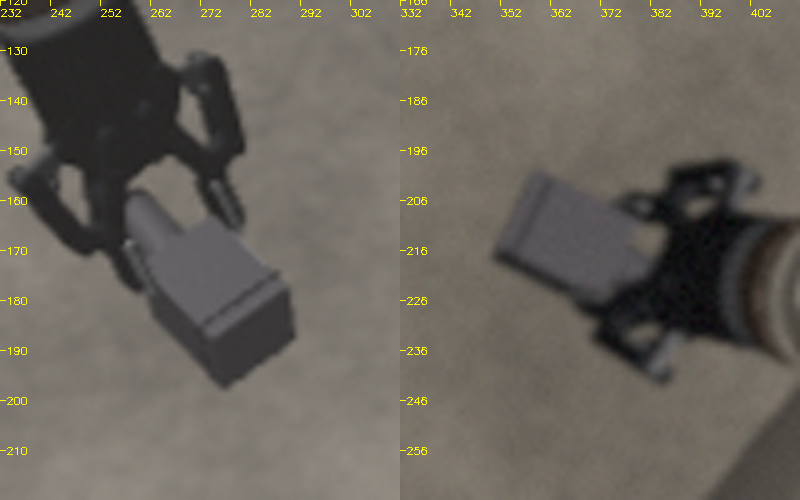

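Run:
```python
from d import *
s=cv2.imread("pics/s2.png");T=[]
for c,n,im in(((266,176),"scene",s),((374,214),"top",cv2.imread("pics/t2.png"))):
    g=np.clip(im.astype(float)*2.2,0,255).astype(np.uint8);t=tile(g,c,40,44,10);o=np.array([c[0]-20,c[1]-22])
    p,r,_=pose();M=r.as_matrix()
    for sg in(1,-1):
        for k,col in((0,(0,0,255)),(-.019,(0,255,0)),(-.03,(255,0,0))):
            for j in(-.011,.011):
                q=p+M[:,2]*k+M[:,0]*j+sg*.0285*M[:,1];cv2.circle(t,tuple(((proj(n,q)-o+.5)*10).astype(int).tolist()),3,col,-1)
    T.append(t)
cv2.imwrite("pics/c4.png",np.hstack(T))
```

```text
(no output)
```

View pics/c4.png

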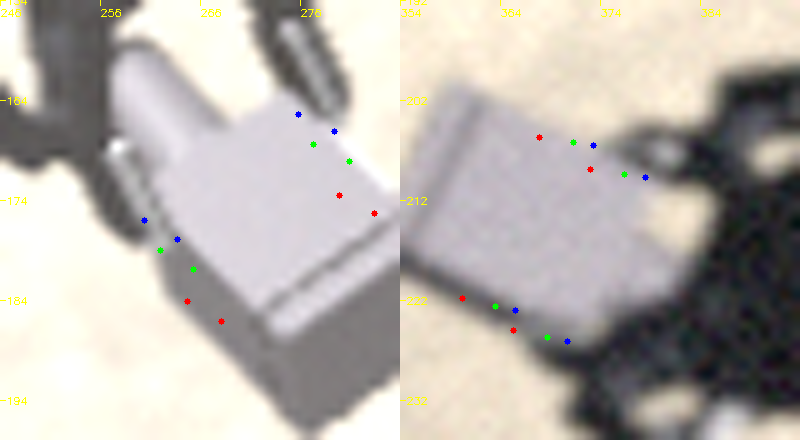

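The pads sit only on the block's neck-end corner, further back than intended. I'll open, advance along the tool axis while watching force, and regrip.

```bash
python3 -m pendant '[[0,0,0,0,0,0],[0,0,0,0,0,0],[0,0,0,0,0,0],[0,0,0,0,0,0]]' 1
python3 -m pendant '[[1.2,2.2,-4,0,0,0],[1.2,2.2,-4,0,0,0],[0,0,0,0,0,0],[0,0,0,0,0,0]]'
python3 - <<'E'
from d import *
p,r,s=pose();print(s["moment"],s["wrist_force"],r.as_matrix()[:,2])
cv2.imwrite("pics/s3.png",cams.camera("scene")[:,:,::-1])
s=cv2.imread("pics/s3.png");c=(262,172);M=r.as_matrix()
g=np.clip(s.astype(float)*2.2,0,255).astype(np.uint8);t=tile(g,c,50,50,11);o=np.array([c[0]-25,c[1]-25])
for sg in(1,-1):
    for k,col in((0,(0,0,255)),(-.013,(0,255,0)),(-.026,(255,0,0))):
        for j in(-.011,.011):
            q=p+M[:,2]*k+M[:,0]*j+sg*.0425*M[:,1];cv2.circle(t,tuple(((proj("scene",q)-o+.5)*11).astype(int).tolist()),3,col,-1)
cv2.imwrite("pics/c5.png",t)
E
```

```text
time: 4.9
ee_pos: [0.5002, -0.212, 0.0161]
tcp_rot: [0.826, 0.501, 0.221, -0.134]
wrist_force: [0.3, -0.0, -0.4]
grip_width: 0.0854
time: 5.3
ee_pos: [0.5025, -0.2073, 0.0078]
tcp_rot: [0.826, 0.501, 0.221, -0.134]
wrist_force: [-1.1, -0.6, 0.8]
grip_width: 0.0853
[-0.413915    0.20340727 -0.00314478] [-1.139942   -0.57680281  0.81142101] [ 0.2306529   0.44339556 -0.86614064]
```

View pics/c5.png

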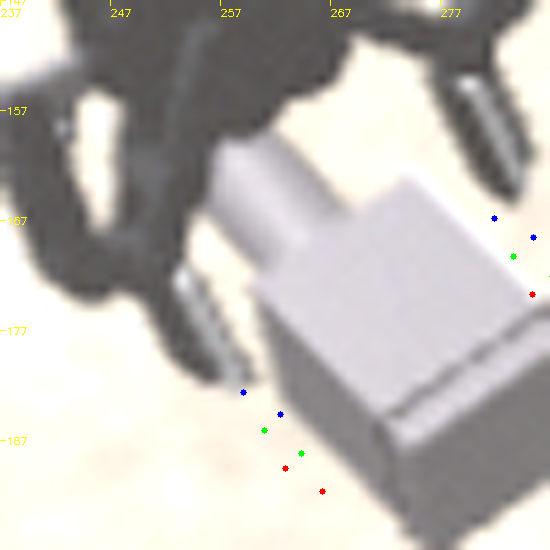

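```bash
python3 -m pendant '[[-0.5,-0.9,1.7,0,0,0],[0,0,0,0,0,0],[0,0,0,0,0,0],[0,0,0,0,0,0],[0,0,0,0,0,0],[0,0,0,0,0,0]]' 0.2
python3 -m pendant '[[0,0,10,0,0,0],[0,0,15,0,0,0],[0,0,15,0,0,0],[0,0,10,0,0,0],[0,0,0,0,0,0]]'
python3 - <<'E'
from d import *
p,r,s=pose();print(s["moment"],s["wrist_force"],s["grip_width"],r.as_matrix())
cv2.imwrite("pics/s4.png",cams.camera("scene")[:,:,::-1])
E
```

```text
time: 5.95
ee_pos: [0.5024, -0.2089, 0.0104]
tcp_rot: [0.826, 0.501, 0.221, -0.134]
wrist_force: [-1.8, -3.3, 5.3]
grip_width: 0.055
time: 6.45
ee_pos: [0.503, -0.209, 0.062]
tcp_rot: [0.826, 0.501, 0.222, -0.133]
wrist_force: [0.6, -0.5, -3.2]
grip_width: 0.0551
[-0.66292484  0.3262056   0.03548924] [ 0.5570699  -0.50328785 -3.18989313] 0.055099808250136294 [[ 0.39926445  0.88667244  0.23323783]
 [ 0.76895172 -0.46238783  0.44148698]
 [ 0.49930067  0.00307857 -0.86642332]]
```

```bash
python3 -m pendant '[[0,0,10,-0.058,0.03,0],[0,0,10,-0.116,0.0605,0],[0,0,10,-0.116,0.0605,0],[0,0,10,-0.116,0.0605,0],[0,0,10,-0.116,0.0605,0],[0,0,0,-0.116,0.0605,0],[0,0,0,-0.116,0.0605,0],[0,0,0,-0.116,0.0605,0],[0,0,0,-0.116,0.0605,0],[0,0,0,-0.116,0.0605,0],[0,0,0,-0.116,0.0605,0],[0,0,0,-0.116,0.0605,0]]'
python3 -m pendant '[[0,0,0,-0.059,0.031,0],[0,0,0,0,0,0],[0,0,0,0,0,0]]'
python3 - <<'E'
from d import *
p,r,s=pose();print(s["moment"],s["wrist_force"],s["grip_width"],s["qpos"],"\n",r.as_matrix())
for n,c in(("scene",(275,165)),("top",(372,216))):
    cv2.imwrite(f"pics/{n}5.png",cams.camera(n)[:,:,::-1])
a=[np.clip(tile(cv2.imread(f"pics/{n}5.png"),c,80,100,5).astype(float)*1.8,0,255) for n,c in(("scene",(285,160)),("top",(365,216)))]
cv2.imwrite("pics/c6.png",np.hstack(a).astype(np.uint8))
E
```

```text
time: 7.7
ee_pos: [0.5028, -0.2078, 0.1097]
tcp_rot: [0.753, 0.457, -0.404, 0.246]
wrist_force: [-0.3, 0.1, -3.3]
grip_width: 0.0548
time: 8.0
ee_pos: [0.5022, -0.2082, 0.1088]
tcp_rot: [0.741, 0.45, -0.427, 0.258]
wrist_force: [0.0, -0.2, -2.5]
grip_width: 0.055
[ 1.08567895 -0.65671333 -0.0207831 ] [ 0.01355567 -0.18842691 -2.54407674] 0.05497179292805298 [ 0.04568373  0.55582226  0.20482865  1.93538787 -0.84494515  2.42920181] 
 [[ 0.23035315  0.8867053  -0.400863  ]
 [ 0.44485533 -0.46233218 -0.76704152]
 [-0.86547164 -0.00163561 -0.50095525]]
```

View pics/c6.png

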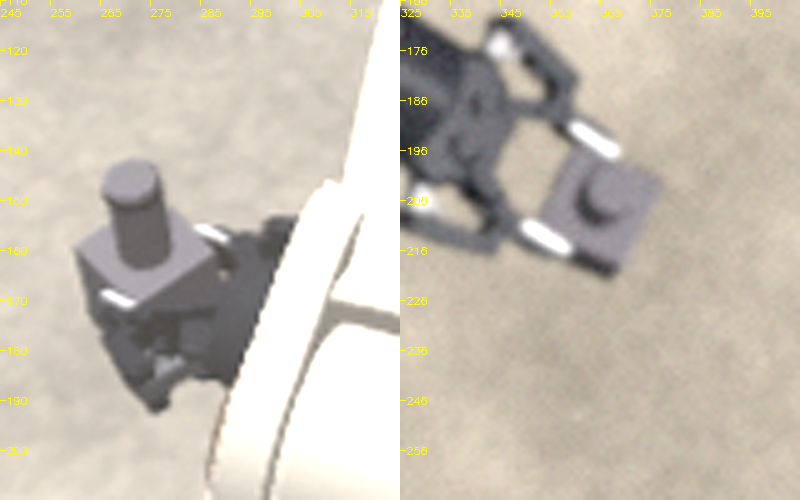

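Pillar is held upright: neck top at scene (271.5,145.6) and top (367,204.4). The next step is to triangulate its height and tilt.

Run:
```python
from h import *
t=tri([("scene",271.5,145.6),("top",367,204.4)]);b=tri([("scene",273.6,161.6),("top",364.6,207)])
print(t,b,t-b)
for q,o in((t,(271.5,145.6)),):print(proj("scene",t),proj("top",t))
```

```text
[ 0.50584758 -0.19426658  0.18867191] [ 0.50922796 -0.19544734  0.12374931] [-0.00338039  0.00118075  0.06492259]
[271.10979781 145.56294454] [366.66402595 204.54760443]
```

```bash
python3 -m pendant '[[0,0,-10,0,0,0],[0,0,-12,0,0,0],[0,0,-12,0,0,0],[0,0,-8,0,0,0],[0,0,0,0,0,0],[0,0,0,0,0,0]]'
python3 -m pendant '[[0,0,-3,0,0,0],[0,0,-3,0,0,0],[0,0,0,0,0,0]]'
python3 -m pendant '[[0,0,-2,0,0,0],[0,0,-2,0,0,0],[0,0,0,0,0,0]]'; python3 -c "
from d import *
p,r,s=pose();print(p,s['moment'],s['wrist_force'])"
```

```text
time: 8.7
ee_pos: [0.5021, -0.2085, 0.0677]
tcp_rot: [0.74, 0.449, -0.428, 0.259]
wrist_force: [-0.7, -0.4, -2.8]
grip_width: 0.0551
time: 9.0
ee_pos: [0.5021, -0.2084, 0.0615]
tcp_rot: [0.74, 0.449, -0.428, 0.259]
wrist_force: [0.5, 1.3, -2.6]
grip_width: 0.055
time: 9.3
ee_pos: [0.5021, -0.2084, 0.0575]
tcp_rot: [0.74, 0.449, -0.428, 0.259]
wrist_force: [-0.2, -0.2, -2.5]
grip_width: 0.0552
[ 0.50206048 -0.20841948  0.05750947] [ 1.16461063 -0.58475328 -0.04146344] [-0.24429332 -0.22329068 -2.52980695]
```

```bash
python3 -m pendant '[[0,0,-1.5,0,0,0],[0,0,-1.5,0,0,0],[0,0,0,0,0,0]]'
python3 -m pendant '[[0,0,-1.5,0,0,0],[0,0,-1.5,0,0,0],[0,0,0,0,0,0]]';  python3 -c "
from d import *
p,r,s=pose();print(p,s['moment'],s['wrist_force'])"
```

```text
time: 9.6
ee_pos: [0.5021, -0.2084, 0.0546]
tcp_rot: [0.74, 0.449, -0.428, 0.259]
wrist_force: [-0.4, 0.2, -3.2]
grip_width: 0.0545
time: 9.9
ee_pos: [0.5021, -0.2084, 0.0515]
tcp_rot: [0.74, 0.449, -0.428, 0.259]
wrist_force: [-1.2, 0.3, -3.0]
grip_width: 0.0551
[ 0.50207679 -0.20842231  0.05154465] [ 1.17866518 -0.60087492  0.02196123] [-1.15698304  0.30293647 -3.02179917]
```

```bash
python3 -m pendant '[[0,0,-1,0,0,0],[0,0,-1,0,0,0],[0,0,0,0,0,0]]'
python3 -m pendant '[[0,0,-1,0,0,0],[0,0,-1,0,0,0],[0,0,0,0,0,0]]';  python3 -c "
from d import *
p,r,s=pose();print(p,s['moment'],s['wrist_force'])"
```

```text
time: 10.2
ee_pos: [0.5021, -0.2084, 0.0496]
tcp_rot: [0.74, 0.449, -0.428, 0.259]
wrist_force: [0.1, 0.1, -3.0]
grip_width: 0.0551
time: 10.5
ee_pos: [0.5021, -0.2084, 0.0476]
tcp_rot: [0.74, 0.449, -0.428, 0.259]
wrist_force: [-0.1, 0.6, -1.5]
grip_width: 0.0546
[ 0.50208305 -0.20840678  0.04759778] [ 1.12180511 -0.54164303  0.0286277 ] [-0.05897476  0.64155426 -1.45123537]
```

```bash
python3 -m pendant '[[0,0,-1,0,0,0],[0,0,0,0,0,0]]'
python3 -m pendant '[[0,0,-1,0,0,0],[0,0,0,0,0,0]]';  python3 -c "
from d import *
p,r,s=pose();print(p,s['moment'],s['wrist_force'])"
```

```text
time: 10.7
ee_pos: [0.5021, -0.2084, 0.0466]
tcp_rot: [0.74, 0.449, -0.428, 0.259]
wrist_force: [0.4, -0.8, -2.5]
grip_width: 0.0551
time: 10.9
ee_pos: [0.5021, -0.2084, 0.0457]
tcp_rot: [0.74, 0.449, -0.428, 0.259]
wrist_force: [0.3, -1.0, -2.8]
grip_width: 0.0551
[ 0.50210227 -0.20839418  0.04567727] [ 1.14905133 -0.61059903  0.01030548] [ 0.3211218  -0.99831242 -2.82314478]
```

```bash
for i in 1; do python3 -m pendant '[[0,0,-1,0,0,0],[0,0,-1,0,0,0],[0,0,0,0,0,0]]'; done
python3 -m pendant '[[0,0,-1,0,0,0],[0,0,0,0,0,0]]'; python3 -m pendant '[[0,0,-1,0,0,0],[0,0,0,0,0,0]]'; python3 -c "
from d import *
p,r,s=pose();print(p,s['moment'],s['wrist_force'])"
```

```text
time: 11.2
ee_pos: [0.5021, -0.2084, 0.0436]
tcp_rot: [0.74, 0.449, -0.428, 0.259]
wrist_force: [0.4, 0.3, -2.0]
grip_width: 0.0551
time: 11.4
ee_pos: [0.5021, -0.2084, 0.0426]
tcp_rot: [0.74, 0.449, -0.428, 0.259]
wrist_force: [-0.1, -0.3, -1.4]
grip_width: 0.0549
time: 11.6
ee_pos: [0.5022, -0.2084, 0.0418]
tcp_rot: [0.74, 0.449, -0.428, 0.259]
wrist_force: [1.1, -0.2, -2.0]
grip_width: 0.0547
[ 0.50220084 -0.20840312  0.04182714] [ 1.03883775 -0.58627901  0.11486404] [ 1.13927771 -0.21252551 -1.98766961]
```

```bash
python3 -m pendant '[[0,0,-1,0,0,0],[0,0,0,0,0,0]]'; python3 -m pendant '[[0,0,-1,0,0,0],[0,0,0,0,0,0]]'; python3 -c "
from d import *
p,r,s=pose();print(p,s['moment'],s['wrist_force'])"
```

```text
time: 11.8
ee_pos: [0.5023, -0.2084, 0.0417]
tcp_rot: [0.74, 0.449, -0.428, 0.26]
wrist_force: [-0.4, 2.1, 4.9]
grip_width: 0.0548
time: 12.0
ee_pos: [0.5024, -0.2084, 0.0417]
tcp_rot: [0.74, 0.45, -0.428, 0.26]
wrist_force: [-0.8, 4.1, 11.3]
grip_width: 0.0548
[ 0.50235135 -0.20842447  0.04166225] [-0.35422597  1.09062703 -0.72595466] [-0.77797455  4.106604   11.33626264]
```

```bash
python3 -m pendant '[[0,0,1.5,0,0,0],[0,0,0,0,0,0]]'; python3 -m pendant '[[0,0,0,0,0,0],[0,0,0,0,0,0],[0,0,0,0,0,0],[0,0,0,0,0,0],[0,0,0,0,0,0]]' 1
python3 -m pendant '[[4,7.7,5,0,0,0],[8,15.4,10,0,0,0],[8,15.4,10,0,0,0],[8,15.4,10,0,0,0],[8,15.4,10,0,0,0],[8,15.4,20,0,0,0],[4,7.7,30,0,0,0],[0,0,30,0,0,0],[0,0,0,0,0,0]]'
python3 - <<'E'
from d import *
p,r,s=pose();print(p,s["moment"],s["wrist_force"],s["qpos"].round(3))
for n in("scene","top"): cv2.imwrite(f"pics/{n}6.png",cams.camera(n)[:,:,::-1])
S,T=[np.clip(cv2.imread(f"pics/{n}6.png").astype(float)*1.5,0,255).astype(np.uint8) for n in("scene","top")]
cv2.imwrite("pics/c7.png",np.vstack([np.hstack([tile(S,(275,170),50,37,8),tile(T,(372,212),50,37,8)]),np.hstack([tile(S,(425,240),50,37,8),tile(T,(220,184),50,37,8)])]))
E
```

```text
time: 12.2
ee_pos: [0.5023, -0.2084, 0.0417]
tcp_rot: [0.74, 0.449, -0.428, 0.259]
wrist_force: [0.1, 2.9, 4.1]
grip_width: 0.0549
time: 12.7
ee_pos: [0.5021, -0.2084, 0.0412]
tcp_rot: [0.74, 0.449, -0.428, 0.259]
wrist_force: [-0.2, 0.8, 0.9]
grip_width: 0.0851
time: 13.6
ee_pos: [0.5512, -0.1151, 0.1704]
tcp_rot: [0.741, 0.449, -0.426, 0.261]
wrist_force: [0.5, -0.7, 0.7]
grip_width: 0.0854
[ 0.55121708 -0.11510382  0.17044675] [ 0.64657005 -0.38382937  0.02869928] [ 0.5437524  -0.71324674  0.7264751 ] [ 0.179  0.705  0.529  2.205 -0.755  2.569]
```

View pics/c7.png

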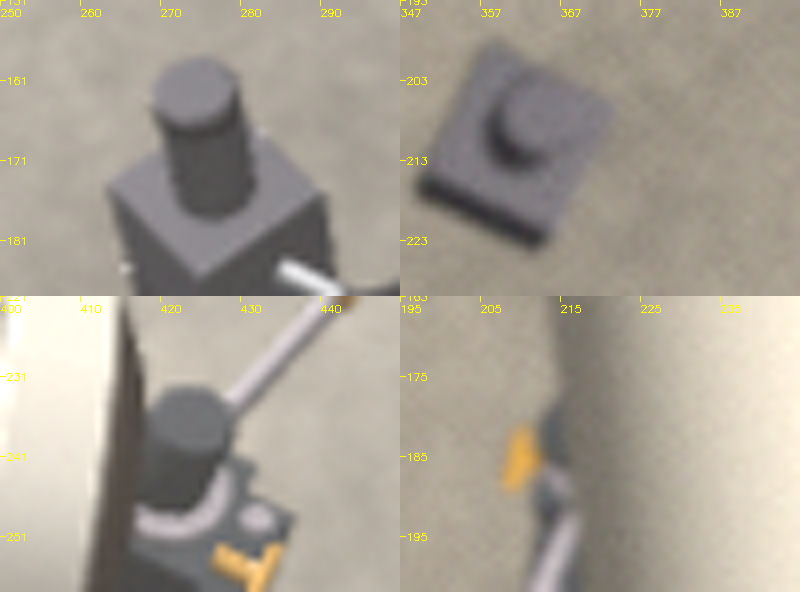

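Pillar stands free and upright, neck top at scene (274.8,162.3) and top (365.5,206.8). Knob top is at about scene (423.6,236). I'll compute the numbers before going to the post.

Run:
```python
from d import *
print("tip c6",onz("top",363.8,206.7,.12),"near",onz("top",354.2,200.7,.135),"TCP .5022 -.2082 .1088, zt -.40 -.767 -.50")
print("tri tips scene strips",tri([("scene",271,170.5),("top",363.8-4.8,216.4)]))
t=tri([("scene",274.75,162.25),("top",365.5,206.75)]);print("pillar top",t,onz("scene",274.75,162.25,.13),onz("top",365.5,206.75,.13))
# block top face corners in scene (z .072): left(108,187) right(325,190) front(198,275)
for x,y in((108,187),(325,190),(198,275)): print("S",onz("scene",250+x/8,151+y/8,.072).round(4))
for x,y in((495,38),(615,108),(548,235-12),(420,180)): print("T",onz("top",347+(x-400)/8,193+y/8,.072).round(4))
# knob: top disc centre in latest scene (tile 190,410-296)
print("knobtop",onz("scene",400+190/8,221+(418-296)/8,.14))
```

```text
tip c6 [ 0.51104762 -0.19433585  0.12      ] near [ 0.52665899 -0.16577981  0.135     ] TCP .5022 -.2082 .1088, zt -.40 -.767 -.50
tri tips scene strips [ 0.49715103 -0.19957416  0.06281414]
pillar top [ 0.50920786 -0.19562634  0.12116065] [ 0.51388412 -0.18819195  0.13      ] [ 0.50920022 -0.19802724  0.13      ]
S [ 0.5269 -0.2249  0.072 ]
S [ 0.5014 -0.1526  0.072 ]
S [ 0.5494 -0.1796  0.072 ]
T [ 0.5465 -0.1863  0.072 ]
T [ 0.5187 -0.2305  0.072 ]
T [ 0.4756 -0.2033  0.072 ]
T [ 0.4928 -0.1559  0.072 ]
knobtop [0.59427173 0.23505827 0.14      ]
```

```bash
python3 -m pendant '[[0,0,6,0.116,-0.0605,0],[0,0,6,0.116,-0.0605,0],[0,0,6,0.116,-0.0605,0],[0,0,6,0.116,-0.0605,0],[0,0,6,0.116,-0.0605,0],[0,0,6,0.116,-0.0605,0],[0,0,6,0.116,-0.0605,0],[0,0,6,0.116,-0.0605,0],[0,0,0,0,0,0]]'
python3 -m pendant '[[3,27,0,0,0,0.139],[3,27,0,0,0,0.139],[3,27,0,0,0,0.139],[3,27,0,0,0,0.139],[3,27,0,0,0,0.139],[3,27,0,0,0,0.139],[3,27,0,0,0,0.139],[3,27,0,0,0,0.139],[3,27,0,0,0,0.139],[3,27,0,0,0,0.139],[3,27,0,0,0,0.139],[3,27,0,0,0,0.139]]'
python3 - <<'E'
from d import *
a=np.radians(68)
delta([.592,.2335,.123],[np.cos(a),np.sin(a),0],[0,0,-1])
h=lambda l:(l[0],l[1]-.4,l[2]-.4)
print(onz("scene",423.2,235.8,.14),onz("scene",420.2,242.4,.098),onz("top",219,184.4,.098))
E
```

```text
time: 14.6
ee_pos: [0.5494, -0.118, 0.2155]
tcp_rot: [0.856, 0.517, 0.002, 0.0]
wrist_force: [0.4, -0.5, 0.0]
grip_width: 0.0856
time: 15.8
ee_pos: [0.5857, 0.2096, 0.2124]
tcp_rot: [0.187, 0.982, -0.002, -0.0]
wrist_force: [0.6, -0.5, 0.6]
grip_width: 0.0856
shift mm [   6.3   23.9 -108.4] rotvec [ 0.0032 -0.0014 -0.0068] q [ 0.345  0.272  0.398  1.699 -0.003  0.722] axes
 [[-0.93   0.368 -0.001]
 [ 0.368  0.93  -0.003]
 [ 0.    -0.004 -1.   ]]
[0.59357992 0.23358234 0.14      ] [0.59085587 0.2343963  0.098     ] [0.59127134 0.23307403 0.098     ]
```

```bash
python3 -m pendant '[[3.3,12,-10,0.003,-0.0014,-0.0068],[3,12,-20,0,0,0],[0,0,-25,0,0,0],[0,0,-20,0,0,0],[0,0,-15,0,0,0],[0,0,-8,0,0,0],[0,0,-6,0,0,0],[0,0,0,0,0,0],[0,0,0,0,0,0]]'
python3 -c "
from d import *
a=np.radians(68)
delta([.592,.2337,.123],[np.cos(a),np.sin(a),0],[0,0,-1])
p,r,s=pose();print(p,s['moment'],s['wrist_force'])"
```

```text
time: 16.7
ee_pos: [0.5927, 0.232, 0.1108]
tcp_rot: [0.194, 0.981, 0.002, 0.001]
wrist_force: [-0.3, 0.5, -0.1]
grip_width: 0.0854
shift mm [-0.7  1.7 -6.8] rotvec [-0.0027  0.0031  0.0069] q [3.720e-01 2.760e-01 2.060e-01 1.497e+00 1.000e-03 7.630e-01] axes
 [[-0.925  0.381  0.003]
 [ 0.381  0.925  0.003]
 [-0.002  0.004 -1.   ]]
[0.59269891 0.23196537 0.11078689] [-0.00119568  0.01184458 -0.04891043] [-0.26429487  0.54326775 -0.05143445]
```

```bash
python3 -m pendant '[[-0.7,1.7,-3,-0.0027,0.0031,0],[0,0,-3,0,0,0],[0,0,0,0,0,0]]'
python3 -m pendant '[[0,0,0,0,0,0],[0,0,0,0,0,0],[0,0,0,0,0,0],[0,0,0,0,0,0],[0,0,0,0,0,0],[0,0,0,0,0,0],[0,0,0,0,0,0],[0,0,0,0,0,0]]' 0.1
python3 - <<'E'
from d import *
p,r,s=pose();print(p,s['moment'],s['wrist_force'],s["grip_width"],r.as_matrix()[:,2])
for n in("scene","top"): cv2.imwrite(f"pics/{n}7.png",cams.camera(n)[:,:,::-1])
E
```

```text
time: 17.0
ee_pos: [0.5917, 0.2338, 0.1039]
tcp_rot: [0.194, 0.981, -0.0, -0.0]
wrist_force: [0.3, -0.1, 0.2]
grip_width: 0.0853
time: 17.8
ee_pos: [0.5919, 0.2338, 0.1047]
tcp_rot: [0.194, 0.981, 0.0, -0.0]
wrist_force: [1.0, 0.9, 5.0]
grip_width: 0.023
[0.59193684 0.23378299 0.10468314] [0.10069682 0.01934409 0.00180962] [0.99188517 0.89918454 4.9501524 ] 0.022960329688772547 [ 4.24983796e-05  2.18778569e-04 -9.99999975e-01]
```

```bash
python3 -m pendant '[[0,0,1,0,0,0],[0,0,1,0,0,0],[0,0,1,0,0,0],[0,0,1,0,0,0],[0,0,0,0,0,0],[0,0,0,0,0,0]]'; python3 -c "
from d import *
p,r,s=pose();print(p,s['moment'],s['wrist_force'],r.as_matrix()[:,2])"
```

```text
time: 18.5
ee_pos: [0.5917, 0.2337, 0.1082]
tcp_rot: [0.194, 0.981, -0.0, -0.0]
wrist_force: [0.5, 0.4, -2.6]
grip_width: 0.0226
[0.59173477 0.23366732 0.10819335] [-0.03039794 -0.03993256 -0.00523062] [ 0.53457871  0.39925949 -2.5789666 ] [-7.47188835e-04 -1.12600911e-04 -9.99999715e-01]
```

```bash
python3 -m pendant '[[0,0,2,0,0,0],[0,0,2,0,0,0],[0,0,2,0,0,0],[0,0,2,0,0,0],[0,0,2,0,0,0],[0,0,2,0,0,0],[0,0,2,0,0,0],[0,0,2,0,0,0],[0,0,0,0,0,0]]'
python3 -m pendant '[[0,0,2,0,0,0],[0,0,2,0,0,0],[0,0,2,0,0,0],[0,0,2,0,0,0],[0,0,2,0,0,0],[0,0,2,0,0,0],[0,0,2,0,0,0],[0,0,2,0,0,0],[0,0,2,0,0,0],[0,0,0,0,0,0],[0,0,0,0,0,0]]'; python3 -c "
from d import *
p,r,s=pose();print(p,s['moment'],s['wrist_force'],r.as_matrix()[:,2])"
```

```text
time: 19.4
ee_pos: [0.5919, 0.2337, 0.1247]
tcp_rot: [0.194, 0.981, 0.0, -0.0]
wrist_force: [0.5, 0.1, -2.0]
grip_width: 0.0227
time: 20.5
ee_pos: [0.5918, 0.2337, 0.1423]
tcp_rot: [0.194, 0.981, -0.0, -0.0]
wrist_force: [0.1, 0.3, -2.4]
grip_width: 0.0226
[0.59176126 0.233683   0.14226579] [ 0.01480273 -0.02837008 -0.02369395] [ 0.08473248  0.31976672 -2.36405791] [-6.25742636e-04 -6.96311216e-05 -9.99999802e-01]
```

```bash
python3 -m pendant '[[0,0,1.2,0,0,0],[0,0,1.2,0,0,0],[0,0,0,0,0,0],[0,0,0,0,0,0],[0,0,0,0,0,0]]'
python3 - <<'E'
from d import *
for _ in range(3):
    p,r,s=pose();print(p,s['wrist_force'],s["grip_width"])
    for n in("scene","top"): cv2.imwrite(f"pics/{n}8.png",cams.camera(n)[:,:,::-1])
for n,q,c in(("scene",(.704,.188,.094),(389,279)),("scene",(.490,.276,.094),(447,214)),("top",(.703,.187,.094),(235,149)),("top",(.487,.275,.094),(206,218))):
    A=cv2.imread(f"pics/{n}7.png",0);B=cv2.imread(f"pics/{n}8.png",0);x,y=c;k=13
    T=cv2.resize(A[y-k:y+k,x-k:x+k],None,fx=4,fy=4,interpolation=cv2.INTER_CUBIC);W=cv2.resize(B[y-45:y+45,x-45:x+45],None,fx=4,fy=4,interpolation=cv2.INTER_CUBIC)
    m=cv2.matchTemplate(W,T,cv2.TM_CCOEFF_NORMED);_,v,_,l=cv2.minMaxLoc(m);q=np.array(q)
    print(n,c,"moved",l[0]/4-45+k,l[1]/4-45+k,"score",round(v,2),"expect 40mm:",(proj(n,q+[0,0,.04])-proj(n,q)).round(2))
S,U=[cv2.imread(f"pics/{n}8.png") for n in("scene","top")]
cv2.imwrite("pics/c8.png",np.hstack([cv2.resize(S[120:320,240:480],None,fx=2,fy=2),cv2.resize(U[120:320,180:340],None,fx=2,fy=2)]))
E
```

```text
time: 21.0
ee_pos: [0.5917, 0.2336, 0.1446]
tcp_rot: [0.194, 0.981, -0.0, -0.0]
wrist_force: [-0.7, 0.6, -2.9]
grip_width: 0.0228
[0.59173238 0.2336489  0.14461625] [-0.72991689  0.62396405 -2.9463575 ] 0.022762788671818114
[0.59173648 0.23367014 0.14463581] [-0.54840066 -0.62671282 -1.33756904] 0.022384501109179007
[0.59171115 0.23367166 0.14460783] [-0.5425611  -0.46939915 -1.14344526] 0.02268892554960463
scene (389, 279) moved 2.5 -6.0 score 0.86 expect 40mm: [ 2.35 -6.02]
scene (447, 214) moved 6.25 -11.25 score 0.97 expect 40mm: [ 4.18 -7.78]
top (235, 149) moved -3.0 -4.0 score 0.96 expect 40mm: [-2.76 -4.1 ]
top (206, 218) moved -16.0 -28.5 score 0.96 expect 40mm: [-3.93 -1.81]
```

View pics/c8.png

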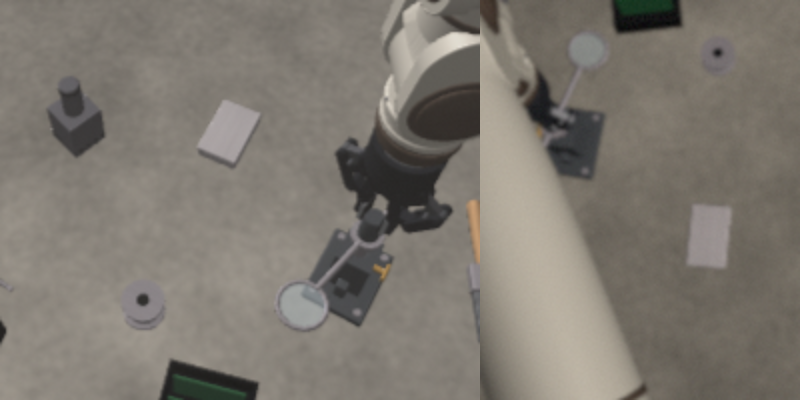

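Pillar stands at left (crop (75,115)). The post is raised with its knob held in the fingertips, and the lens has moved 2.5/−6.0 px against 2.35/−6.0 expected for 40 mm. I'll hold a second, check for slip, then hand in.

```bash
python3 -m pendant '[[0,0,0,0,0,0],[0,0,0,0,0,0],[0,0,0,0,0,0],[0,0,0,0,0,0],[0,0,0,0,0,0],[0,0,0,0,0,0],[0,0,0,0,0,0],[0,0,0,0,0,0]]'
python3 - <<'E'
from d import *
for n,c in(("scene",(391,273)),("top",(232,145)),("scene",(278,178))):
    A=cv2.imread(f"pics/{n}8.png",0);B=cv2.cvtColor(cams.camera(n),cv2.COLOR_RGB2GRAY);x,y=c;k=15
    sh,resp=cv2.phaseCorrelate(A[y-k:y+k,x-k:x+k].astype(np.float32),B[y-k:y+k,x-k:x+k].astype(np.float32));print(n,c,np.round(sh,2),round(resp,2))
p,r,s=pose();print(p,s["wrist_force"],s["moment"],s["grip_width"])
E
```

```text
time: 22.1
ee_pos: [0.5918, 0.2337, 0.1447]
tcp_rot: [0.194, 0.981, -0.0, -0.0]
wrist_force: [0.2, 0.2, -3.0]
grip_width: 0.0226
scene (391, 273) [-0.01 -0.  ] 1.01
top (232, 145) [0.12 0.03] 1.06
scene (278, 178) [0.03 0.02] 0.99
[0.59173391 0.23368189 0.14466686] [ 0.22682874 -0.23101195 -1.4189196 ] [-0.01414352  0.03778941 -0.03141542] 0.022973520193337645
```

```bash
python3 -c "
from workcell import env
print(env.close_job())"
```

```text
the job is handed in; nothing more can be done
None
```

The pillar is standing upright on its foot, released, and the post is held by its knob with its collar raised 40 mm, from 90 to 130 mm, level with the pillar's top. I handed the job in at about 22 s with the gripper still holding the post in its bore.

**Pillar:** The first grasp caught only a corner of the block, so I regripped deeper before lifting. After release the picture showed it upright and free.

**Post:** The measured rise was 39.9 to 40.0 mm. Sideways force at each stop of the lift stayed under about 1 N. In both cameras the lens moved by what a 40 mm rise predicts, to about 0.25 px. Over a further 0.8 s hold nothing slipped or moved.

**Checks that disagreed:**
- The fingertips looked 10–20 mm further back than the stated tool point.
- The two cameras differed by 3–7 mm in position.
- The grip reading on the 26 mm knob was 23 mm, though it stayed steady.
- Tracking the clip end of the post failed, because the arm blocked the view.

I saw no change in the bystanders in view at the end, but I did not measure them, and the jar, dish and can were outside that last picture.

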